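# Swing the meter round to the sealing press

### The arm

A 6-joint arm with a two-finger parallel gripper is mounted at the origin on the work surface. World frame = base frame: x ahead of the robot, y to its left, z up, the work surface at z = 0. Lengths are in m, angles in rad, forces in N, time in s.
With the tool pointing down it reaches from about 0.35 to 0.775 m from the base axis. Payload 7.3 kg.
Tool frame: the origin (TCP) lies on the centre line of the jaws, within the pads' length; the fingertips stand tip_reach ahead of it and the grasp point (between the pads) lies 6 mm ahead of it (tip_reach is the distance from the TCP to the fingertips, in m); x points along the fingers, y is the direction in which the jaws open and shut, and the axes are right-handed (so a half turn about x gives the same grasp; the last joint's range is limited). The gripper opens to 92 mm and grips with 3 to 60 N. Pads are 19 mm wide; open, the fingers measure 130 mm over their backs; the gripper's body (75 mm by 190 mm) begins 47 mm behind the grasp point.
Start: joints at [-1.472, 0.342, 1.524, -0, 1.275, -0.146], TCP at [0.127, -0.509, 0.252] pointing down, gripper open.
Joint ranges: [-2.53, 2.53], [-0.77, 2.02], [0.04, 2.7], [-1, 4.14], [0.28, 2.66], [-3.11, 3.11]. Speed limits (rad/s): [2.57, 2.57, 3.14, 3.14, 3.14, 3.14].

### API

Orientations are given as [roll, pitch, yaw] about the fixed x, y, z axes, in that order (R = Rz(yaw) Ry(pitch) Rx(roll)).
In Python, from cell import observe, read_camera, get_calibration, hand_in, tip_reach gives the robot as it stands. The module is installed in compiled form; this text tells all that it offers.
- The arm moves only by the shell command python3 -m crank 'ROWS' [FORCE]. ROWS is JSON, a list of rows, each an object of numbers: "fingers": the opening, from -1 (shut) to 1 (fully open); "tx", "ty", "tz": the shift along the tool's x, y, z in units of 40 mm (1.0 is 40 mm); "roll": the turn about the tool's x in units of 10 degrees (1.0 is 10 degrees). In form: [{"fingers": .., "tx": .., "ty": .., "tz": .., "roll": ..}, ...]. A call has exactly 8 rows; each row is the pose to reach, as a shift and turn from the pose commanded when the call began, along the tool's axes at that moment; what a row does not reach only later rows make up. A row lasts 1/8 s, in which the tool goes at most 62.5 mm and 10.7 degrees, less where a joint would pass 70% of its speed; a pose out of reach is approached as far as the arm can. A call with a gripper value outside its range is refused whole. The fingers move at their own pace and stop on an object; FORCE is the grip in N (left out, the last holds). Time passes only in rows, so rows that repeat a pose let the fingers close, or fill a call up. It gives the time, the measured TCP pose, the force and the opening at its end, in the units of the state.
- observe(): the state, without advancing time (a new reading comes with each control period).
- read_camera(name): name is "scene" or "top"; returns (picture, depth): 384x512x3 uint8, red, green, blue; 384x512 float32, m along the optical axis (not along the pixel's ray), 0 where there is no reading.
- get_calibration(name): a dict with "vertical_fov" (degrees; the focal length in pixels is half the picture's height over the tangent of half this angle, whatever the lens; pixels are square), "cx", "cy" (the principal point, pixels), "pose" (4x4, takes a point from camera to world coordinates). Camera axes: x right, y down, z forward; pixel columns grow to the right and rows downward; lengths in m; the calibration is good to about 2 mm. A picture is of the moment at which its call begins. get_calibration takes no time and is no camera call.
- hand_in(): hands the job in, once; it reports no verdict.
The state is a dict: "time": time; "qpos": joint angles; "qvel": joint speeds; "joint_efforts": joint torques, N m; "tool_pos": TCP position; "tool_rot": TCP orientation; "contact_force": force on the tool from outside, world axes, zero at the start; "torque": the same for the moment, N m; "opening": finger opening in m.
Only numpy, scipy, OpenCV 4.12 (cv2) and the standard library are available. Lean on these libraries where they do the work, as an engineer would, in place of code of your own. Each camera call takes 0.05 s, during which the arm holds its last target. There are 200 camera calls.

### The job

The electric meter is clamped in the blue cradle of the swing stand, which is heavy and coasts almost without friction. Swing the cradle round by easing it along by its side faces, without touching the meter, which is not yet sealed, until the meter's brass seal lug stands in the jaw of the sealing press, and leave it there let go and standing still. Never knock the cradle hard, fling it or let it run into its end stops, leave everything else on the desk where it is, and be done within 24 seconds.

Things in the scene. Friction and masses are not known exactly. Their poses are not given: they have to be found in the camera images.
- cradle (a joint): swing angle of cradle and meter about the stand's upright pivot, rad, positive anticlockwise from above; rubber end stops at -1.2 and 1.2, starts near the negative one. Cradle 7.0 kg, meter 1.4 kg, one rigid piece, together about 0.23 kg m2 about the pivot (nominal; truly up to 30% more or less). Ball bearing: dry friction 0.0015 N m, damping 0.02 N m s/rad, no spring: it coasts for many seconds
- stand: fixed dark steel pillar stand, base disc 170 mm across; a fixed steel bearing cap 160 mm across, 77 to 110 mm above the table, covers the cradle's hub. Origin on the pivot axis at table height; its x axis is the way the cradle points at joint value 0
- pivot (a point): point on the pivot axis, 100 mm above the table; axes those of the stand. The cradle's centreline leads level from here out to the seal lug
- right_face (a point): centre of the outer face of the blue cradle's right cheek, where a push swings it positive; x out along the centreline, y left, z up. 175 mm out from the pivot, 105 mm above the table. Each cheek is a flat upright wall, its outer face 73 mm from the centreline, 88 to 262 mm out from the pivot, 64 to 132 mm above the table, with a rounded rubber bead on top (to 136 mm)
- left_face (a point): the same point on the left cheek (73 mm to the left of the centreline), same axes; a push here swings the cradle negative or brakes a positive swing
- meter: electric meter lying face up in the cradle: black base, clear cover, grey terminal cover; 128 mm wide, filling the cradle from cheek to cheek, 96 to 280 mm out from the pivot, top 147 mm above the table (11 mm above the beads). Not to be touched. Origin on the pivot axis at table height, axes those of the cradle
- seal_lug (a point): hole of the brass seal lug, a tab 30 mm wide and 8 mm thick that sticks out of the terminal cover to 325 mm from the pivot; this point is on the centreline, 308 mm out from the pivot, 104 mm above the table; axes those of the cradle
- jaw (a point): middle of the jaw of the fixed grey sealing press (base 150 x 130 mm, 194 mm high, red-balled lever to 230 mm), 308 mm from the pivot, 104 mm above the table; x points away from the pivot. The lug passes freely through the jaw's 25 mm high gap sideways and is home when it is at this point. The press stands 293 to 495 mm from the pivot
- canister: screw-top tin canister of lead seals, 90 mm across, 125 mm high, 0.9 kg, loose; origin under its centre
- cap: yellow plastic seal cap, 48 mm across, 24 mm high, loose; origin under its centre
- punch: steel punch with knurled grip, 130 mm long along its x, 20 mm thick, loose; origin under its centre
- tray: white tray of grey lead seals, 130 x 100 x 35 mm, loose; origin under its centre
- book: blue record book, 180 x 120 x 26 mm, loose; origin under its centre
- pliers: sealing pliers with red handles, 200 mm long along x, 20 mm thick, loose; origin at the jaw's pivot on the underside
Mind the look-alikes: they are no part of the job. What is shaped like the part that bears jaw but orange is not meant.

How it is judged:
On the way:
1. the seal lug stands in the jaw (within 30 mm), the cradle is still (under 0.04 rad/s) and the robot has let go of it, for 2 s (horizontal distance between seal_lug and jaw below 0.03 m and velocity of joint cradle between -0.04 and 0.04 rad/s and not (contact force between the arm and stand above 0.05 N)), for 2 s.
At the end, for the whole second after the job is handed in: the seal lug is within 30 mm of the jaw's mid-point (about 0.1 rad of swing), the cradle turns slower than 0.04 rad/s and nothing touches it (horizontal distance between seal_lug and jaw below 0.03 m and velocity of joint cradle between -0.04 and 0.04 rad/s).
It fails at once if the robot touches the meter (contact force between the arm and meter above 1 N).
It fails at once if the cradle runs into an end stop (value of joint cradle above 1.18 rad or value of joint cradle below -1.18 rad).
It fails at once if the cradle is flung faster than 1 rad/s (velocity of joint cradle above 1 rad/s or velocity of joint cradle below -1 rad/s).
It fails at once if the cradle is knocked with more than 25 N (contact force between the arm and stand above 25 N).
It fails at once if something else on the desk is shifted by more than 20 mm (distance of any of canister, cap, punch, tray, book, pliers from where it was at the start of the episode above 0.02 m).
It also fails if it takes over 38 s, if anything falls off the work surface, if the arm or the gripper's body presses on something with over 40 N, if the wrist force passes 120 N, or if a joint passes its speed limit or range.

## Working session

There is one attempt and no reset: what is moved stays moved. The work goes in short steps, Python scripts to look and compute and a shell command to move; the robot and the scene stay as the last step left them, time stands still between calls to the robot, and variables do not carry over. Pictures are saved under pics/ and viewed, about 8 in all and at most 12, crops included, and the job is handed in when it is done.

```bash
mkdir -p pics
python3 - <<'E'
from cell import *
import cv2,numpy as np
np.set_printoptions(precision=4,suppress=True)
for n in("top","scene"):
    p,d=read_camera(n);cv2.imwrite(f"pics/{n}0.png",p[:,:,::-1]);np.savez(f"{n}0.npz",p=p,d=d);print(n,get_calibration(n))
print(observe(),tip_reach() if callable(tip_reach) else tip_reach)
E
```

```text
top {'vertical_fov': 52.94034297173689, 'cx': 259.83020400802076, 'cy': 191.6803619286808, 'pose': array([[-0.1021, -0.972 ,  0.2116,  0.1199],
       [-0.9948,  0.0989, -0.0256,  0.0059],
       [ 0.0039, -0.2131, -0.977 ,  1.3914],
       [ 0.    ,  0.    ,  0.    ,  1.    ]])}
scene {'vertical_fov': 43.47870987258757, 'cx': 253.61930415704927, 'cy': 194.76116659331169, 'pose': array([[ 0.4454,  0.7136, -0.5407,  1.201 ],
       [ 0.8952, -0.3645,  0.2564, -0.4107],
       [-0.0141, -0.5983, -0.8012,  1.3137],
       [ 0.    ,  0.    ,  0.    ,  1.    ]])}
{'time': 0.1, 'qpos': array([-1.472 ,  0.3427,  1.5249, -0.    ,  1.2754, -0.146 ]), 'qvel': array([ 0.0006, -0.0018, -0.0032, -0.0007,  0.0007, -0.    ]), 'joint_efforts': array([  0.001 , -43.2005, -24.4693,   0.0719,   0.0526,  -0.    ]), 'tool_pos': array([ 0.1272, -0.509 ,  0.2511]), 'tool_rot': array([-1.7155,  1.5694,  1.6709]), 'contact_force': array([-0.1754, -0.213 , -0.0911]), 'torque': array([-0.0212,  0.0399,  0.0323]), 'opening': 0.09183962787689945} 0.025
```

View pics/top0.png

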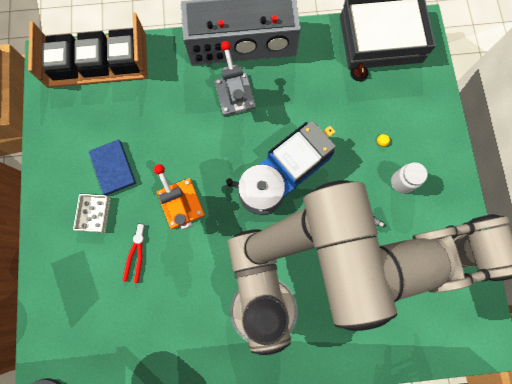

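View pics/scene0.png

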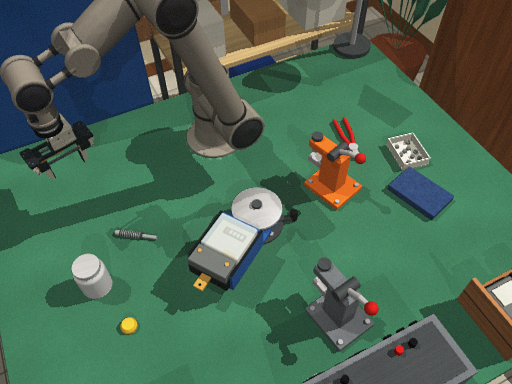

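```bash
cat > h.py <<'E'
from cell import *
import cv2,numpy as np
np.set_printoptions(precision=4,suppress=True)
def cloud(n,p,d):
    c=get_calibration(n);f=192/np.tan(np.radians(c["vertical_fov"]/2))
    v,u=np.mgrid[:384,:512]
    P=np.stack([(u-c["cx"])/f*d,(v-c["cy"])/f*d,d],-1)
    return P@c["pose"][:3,:3].T+c["pose"][:3,3]
def ray(n,u,v,z):
    c=get_calibration(n);f=192/np.tan(np.radians(c["vertical_fov"]/2))
    r=c["pose"][:3,:3]@[(u-c["cx"])/f,(v-c["cy"])/f,1];o=c["pose"][:3,3]
    return o+r*(z-o[2])/r[2]
E
python3 - <<'E'
from h import *
S=[]
out=[]
for n in("top","scene"):
    z=np.load(n+"0.npz");p,d=z["p"],z["d"];P=cloud(n,p,d)
    m=d>0
    X=P[...,0];Y=P[...,1];Z=P[...,2];hsv=cv2.cvtColor(p,cv2.COLOR_RGB2HSV)
    H,Sx,V=[hsv[...,i].astype(int) for i in range(3)]
    img=np.zeros((300,300,3),np.uint8)
    # map x .2-.95 -> rows up, y -.35..+.4
    sel=m&(X>.2)&(X<.95)&(Y>-.35)&(Y<.4)&(Z<.3)
    o=np.argsort(Z[sel]);r=((.95-X[sel])*400).astype(int)[o];c=((.4-Y[sel])*400).astype(int)[o]
    r=r.clip(0,299);c=c.clip(0,299)
    img[r,c]=p[sel][o];out.append(cv2.resize(img,(600,600),interpolation=0)[:,:, ::-1][:520])
    # cap disc
    k=sel&(abs(Z-.110)<.006)&(Sx<40)&(V>120)&(X<.6)
    pts=np.stack([X[k],Y[k]],-1).astype(np.float32);print(n,"disc",len(pts),cv2.minEnclosingCircle(pts),np.median(pts,0))
    k=sel&(H>12)&(H<30)&(Sx>130)&(V>120)&(Z>.09)&(Z<.12)
    l,lab,st,ce=cv2.connectedComponentsWithStats(k.astype(np.uint8))
    for i in range(1,l):
        if st[i,4]>8:
            q=lab==i;print("brass",ce[i],st[i,4],P[q].mean(0),P[q].min(0),P[q].max(0))
    k=sel&(X>.5)&(Sx<60)&(Z>.006)&(Z<.035)&(V>50)
    l,lab,st,ce=cv2.connectedComponentsWithStats(k.astype(np.uint8))
    for i in range(1,l):
        if st[i,4]>60:
            q=lab==i;pts=P[q][:,:2].astype(np.float32);print("base",ce[i],st[i,4],np.median(P[q],0),cv2.minAreaRect(pts))
    for lo,hi in((.06,.09),(.115,.15),(.15,.2)):
        k=sel&(X>.6)&(Y<.25)&(Y>-.03)&(Z>lo)&(Z<hi)&(Sx<60)
        if k.sum()>3: print("press",lo,k.sum(),P[k].mean(0),cv2.minAreaRect(P[k][:,:2].astype(np.float32)))
# concat
im=np.hstack(out);cv2.imwrite("pics/map.png",cv2.resize(im,(800,347),interpolation=cv2.INTER_AREA))
E
```

```text
top disc 52 ((0.42210161685943604, -0.0684482529759407), 0.08333863317966461) [ 0.4263 -0.0255]
brass [328.5714 131.1429] 70 [ 0.5914 -0.2918  0.1065] [ 0.574  -0.3116  0.0994] [ 0.6111 -0.273   0.1113]
base [247.4679  93.2981] 265 [ 0.8029 -0.0215  0.0194] ((0.8214699625968933, -0.016699858009815216), (0.1476312279701233, 0.04201063513755798), 8.643329620361328)
base [223.5625  97.1901] 384 [0.7985 0.0719 0.0196] ((0.8083418011665344, 0.06801881641149521), (0.15170855820178986, 0.04901851713657379), 9.35010051727295)
press 0.06 74 [0.8177 0.0551 0.0758] ((0.8302165865898132, 0.07025454938411713), (0.18110352754592896, 0.23848186433315277), 89.84110260009766)
press 0.115 79 [0.8589 0.0688 0.128 ] ((0.8305358290672302, 0.06779622286558151), (0.2387886345386505, 0.18873436748981476), 0.043304942548274994)
press 0.15 637 [0.7739 0.0226 0.1801] ((0.77715665102005, 0.02426079660654068), (0.13945361971855164, 0.06844572722911835), 5.32545804977417)
scene disc 95 ((0.3778953552246094, 0.08096199482679367), 0.16406238079071045) [ 0.4269 -0.0301]
brass [201.5843 281.488 ] 166 [ 0.5891 -0.2856  0.1077] [ 0.5641 -0.3109  0.0986] [ 0.6115 -0.2598  0.1165]
base [338.7254 324.0094] 1486 [0.8488 0.0011 0.0209] ((0.8164595365524292, 0.029144756495952606), (0.15063294768333435, 0.1325037032365799), 8.817988395690918)
press 0.06 199 [0.8039 0.0086 0.0763] ((0.787286639213562, 0.005628742277622223), (0.14114950597286224, 0.05140257999300957), 24.504379272460938)
press 0.115 197 [0.8263 0.0133 0.1316] ((0.8585675954818726, 0.04756307601928711), (0.2643338739871979, 0.05778781697154045), 36.4907112121582)
press 0.15 1165 [0.7856 0.0177 0.1794] ((0.778874397277832, 0.0226570013910532), (0.14102768898010254, 0.07049869745969772), 8.613605499267578)
```

View pics/map.png

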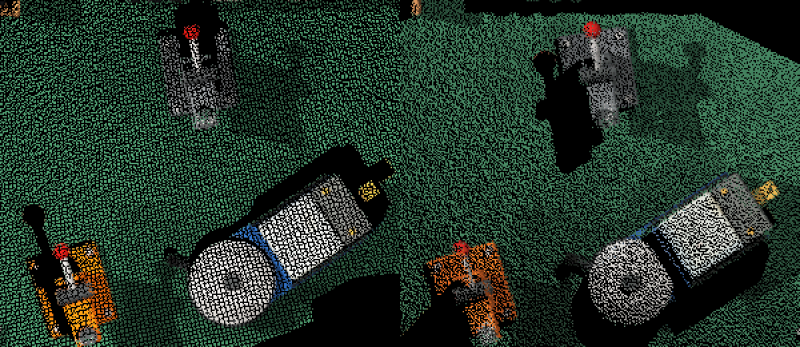

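```bash
cat >> h.py <<'E'
from scipy.spatial.transform import Rotation as Ro
def plan(piv,rows):
    "rows: list of (theta, rho, side, gap, tipz)"
    s=observe();R=Ro.from_euler("xyz",s["tool_rot"]).as_matrix();p=s["tool_pos"]
    for th,rho,side,gap,tz in rows:
        u=np.array([np.cos(th),np.sin(th)]);n=np.array([-u[1],u[0]])
        t=np.r_[piv+rho*u+side*(.0825+gap)*n,tz+.025]
        sh=R.T@(t-p)/.04
        yy=R.T@np.r_[u,0]; a=np.degrees(np.arctan2(yy[2],yy[1])); a=(a+90)%180-90
        print('{"fingers":-1,"tx":%.2f,"ty":%.2f,"tz":%.2f,"roll":%.1f},'%(*sh,a/10))
def lug(tag=None):
    r=[]
    for n in("top","scene"):
        p,d=read_camera(n);t=observe()["time"]
        if tag: cv2.imwrite(f"pics/{n}_{tag}.png",p[:,:,::-1])
        P=cloud(n,p,d);h=cv2.cvtColor(p,cv2.COLOR_RGB2HSV)
        X,Y,Z=P[...,0],P[...,1],P[...,2]
        k=(d>0)&(X>.4)&(X<.8)&(Y>-.35)&(Y<.2)&(h[...,0]>12)&(h[...,0]<30)&(h[...,1]>130)&(h[...,2]>100)&(Z>.095)&(Z<.12)
        l,lab,st,ce=cv2.connectedComponentsWithStats(k.astype(np.uint8))
        if l>1:
            i=1+st[1:,4].argmax();q=ray(n,*ce[i],.108);v=q[:2]-PIV
            r.append((n,t-.05,int(st[i,4]),round(float(np.hypot(*v)),4),round(float(np.arctan2(v[1],v[0])),4)))
    return r
PIV=np.array([.419,-.039])
E
python3 - <<'E'
from h import *
for n in("top","scene"):
    z=np.load(n+"0.npz");p,d=z["p"],z["d"];P=cloud(n,p,d);h=cv2.cvtColor(p,cv2.COLOR_RGB2HSV)
    k=(d>0)&(np.hypot(P[...,0]-.419,P[...,1]+.039)<.1)&(P[...,2]>.1)&(P[...,2]<.125)&(h[...,1]<45)
    k=cv2.morphologyEx(k.astype(np.uint8),cv2.MORPH_OPEN,np.ones((3,3)))
    c=max(cv2.findContours(k,0,1)[0],key=cv2.contourArea)
    hull=cv2.convexHull(c)
    q=np.array([ray(n,*a[0],.110)[:2] for a in hull],np.float32)
    (ex,ey),ax,_=cv2.fitEllipse(hull);print(n,len(c),cv2.minEnclosingCircle(q),ray(n,ex,ey,.110),ax)
s=observe();print(Ro.from_euler("xyz",s["tool_rot"]).as_matrix())
for n in("top","scene"):
    z=np.load(n+"0.npz");p,d=z["p"],z["d"];P=cloud(n,p,d)
    c=(d>0)&(P[...,2]>.11)&(P[...,2]<.13)&(P[...,1]<-.35)&(P[...,0]>.3)&(P[...,0]<.7)
    if c.sum():print("canister",P[c].mean(0))
u=-.974
plan(PIV,[(u,.18,-1,.02,.2)]*2+[(u,.18,-1,.02,.095)])
E
```

```text
top 30 ((0.4222037196159363, -0.03251888230443001), 0.020078767091035843) [ 0.4212 -0.0335  0.11  ] (9.001307487487793, 11.5514554977417)
scene 53 ((0.41876986622810364, -0.027231834828853607), 0.030145827680826187) [ 0.4215 -0.0276  0.11  ] (12.524033546447754, 18.013254165649414)
[[-0.0001  0.2424 -0.9702]
 [ 0.0014 -0.9702 -0.2424]
 [-1.     -0.0014 -0.0002]]
canister [ 0.4045 -0.558   0.1239]
canister [ 0.4088 -0.5583  0.1245]
{"fingers":-1,"tx":0.66,"ty":-4.52,"tz":-9.07,"roll":-2.0},
{"fingers":-1,"tx":0.66,"ty":-4.52,"tz":-9.07,"roll":-2.0},
{"fingers":-1,"tx":3.29,"ty":-4.52,"tz":-9.07,"roll":-2.0},
```

```bash
python3 -m crank '[{"fingers":-1,"tx":0.1,"ty":-0.7,"tz":-1.4,"roll":-1},{"fingers":-1,"tx":0.3,"ty":-1.4,"tz":-2.8,"roll":-2},{"fingers":-1,"tx":0.6,"ty":-2.1,"tz":-4.2,"roll":-2},{"fingers":-1,"tx":0.6,"ty":-2.8,"tz":-5.6,"roll":-2},{"fingers":-1,"tx":0.6,"ty":-3.5,"tz":-7.0,"roll":-2},{"fingers":-1,"tx":0.6,"ty":-4.1,"tz":-8.2,"roll":-2},{"fingers":-1,"tx":0.6,"ty":-4.5,"tz":-8.8,"roll":-2},{"fingers":-1,"tx":0.6,"ty":-4.5,"tz":-8.8,"roll":-2}]' 10
python3 - <<'E'
from h import *
for n in("top","scene"):
    p=np.load(n+"0.npz")["p"];h=cv2.cvtColor(p,cv2.COLOR_RGB2HSV)
    u0,v0={"top":(262,187),"scene":(257,207)}[n]
    k=((h[...,1]<50)&(h[...,2]>110)).astype(np.uint8)
    w=np.zeros_like(k);cv2.circle(w,(u0,v0),32,1,-1);k=cv2.morphologyEx(k*w,cv2.MORPH_OPEN,np.ones((3,3)))
    c=max(cv2.findContours(k,0,1)[0],key=cv2.contourArea);hull=cv2.convexHull(c)
    q=np.array([ray(n,*a[0],.110)[:2] for a in hull],np.float32)
    print(n,cv2.boundingRect(c),cv2.minEnclosingCircle(q))
print(lug("a"))
s=observe();print(s["tool_pos"],s["tool_rot"],s["contact_force"],s["opening"])
E
```

```text
time: 1.1
tool_pos: [0.426, -0.2478, 0.2273]
tool_rot: [-1.361, 1.57, 2.378]
contact_force: [-0.3, -1.0, -0.2]
opening: 0.0161
top (238, 165, 47, 46) ((0.4136885702610016, -0.03362453356385231), 0.08034020662307739)
scene (231, 187, 51, 42) ((0.4368025064468384, -0.03823254629969597), 0.08005455136299133)
[('scene', 1.15, 174, 0.2993, -0.9663)]
[ 0.4248 -0.2495  0.2274] [-0.6227  1.5699  3.1133] [-0.2788  0.6464  0.0092] 0.00828693421362057
```

Run:
```python
from h import *
from scipy.optimize import least_squares
for n in("top","scene"):
    z=np.load(n+"0.npz");p,d=z["p"],z["d"];P=cloud(n,p,d);h=cv2.cvtColor(p,cv2.COLOR_RGB2HSV)
    r=np.hypot(P[...,0]-.419,P[...,1]+.037)
    k=(d>0)&(r<.1)&(P[...,2]>.08)&(P[...,2]<.13)&(h[...,1]<60)
    print(n,k.sum(),"Z pct",np.percentile(P[k][:,2],[5,25,50,75,95]))
    q=P[k][:,:2].astype(np.float32);print(cv2.minEnclosingCircle(q),cv2.minAreaRect(q),q.mean(0))
    # meter: points above .135
    k=(d>0)&(P[...,2]>.138)&(P[...,2]<.155)&(P[...,0]>.4)&(P[...,0]<.65)&(P[...,1]<-.05)&(P[...,1]>-.33)
    print("meter",k.sum(),cv2.minAreaRect(P[k][:,:2].astype(np.float32)))
    k=(d>0)&(abs(P[...,2])<.015)&(P[...,0]>.3)&(P[...,0]<.7);print("table z",np.median(P[k][:,2]))
```

```text
top 1611 Z pct [0.0865 0.0914 0.0958 0.0997 0.1056]
((0.4258062541484833, -0.04387484863400459), 0.0903199166059494) ((0.4258621037006378, -0.03506360948085785), (0.15814201533794403, 0.16796323657035828), 74.04309844970703) [ 0.4186 -0.034 ]
meter 1796 ((0.52522212266922, -0.19039012491703033), (0.14261142909526825, 0.18208566308021545), 33.66227340698242)
table z -0.00027611668149274404
scene 1617 Z pct [0.0879 0.0929 0.0971 0.101  0.1066]
((0.4212028980255127, -0.03085007704794407), 0.0821048840880394) ((0.41915905475616455, -0.027152597904205322), (0.15803219377994537, 0.14686909317970276), 30.203283309936523) [ 0.4273 -0.033 ]
meter 2456 ((0.5249024629592896, -0.18725422024726868), (0.14355066418647766, 0.1874113231897354), 33.81842041015625)
table z 0.0009651864849564706
```

View pics/scene_a.png

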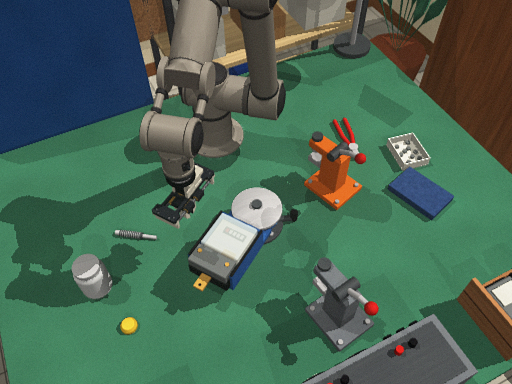

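```bash
sed -i 's/^PIV=.*/PIV=np.array([.421,-.033])/' h.py
python3 - <<'E'
from h import *
u=-.985
plan(PIV,[(u,.18,-1,.02,.17),(u,.18,-1,.017,.12)]+[(u,.18,-1,g,.1) for g in(.015,.0125,.01,.008,.006,.0045)])
E
```

```text
{"fingers":-1,"tx":0.81,"ty":-0.06,"tz":-0.35,"roll":0.0},
{"fingers":-1,"tx":2.06,"ty":-0.06,"tz":-0.43,"roll":0.0},
{"fingers":-1,"tx":2.56,"ty":-0.06,"tz":-0.48,"roll":0.0},
{"fingers":-1,"tx":2.56,"ty":-0.06,"tz":-0.54,"roll":0.0},
{"fingers":-1,"tx":2.56,"ty":-0.06,"tz":-0.60,"roll":0.0},
{"fingers":-1,"tx":2.56,"ty":-0.06,"tz":-0.65,"roll":0.0},
{"fingers":-1,"tx":2.56,"ty":-0.06,"tz":-0.70,"roll":0.0},
{"fingers":-1,"tx":2.56,"ty":-0.05,"tz":-0.74,"roll":0.0},
```

```bash
python3 -m crank '[{"fingers":-1,"tx":0.8,"ty":-0.06,"tz":-0.3,"roll":0},{"fingers":-1,"tx":2.06,"ty":-0.06,"tz":-0.36,"roll":0},{"fingers":-1,"tx":2.55,"ty":-0.06,"tz":-0.44,"roll":0},{"fingers":-1,"tx":2.55,"ty":-0.06,"tz":-0.5,"roll":0},{"fingers":-1,"tx":2.55,"ty":-0.06,"tz":-0.56,"roll":0},{"fingers":-1,"tx":2.55,"ty":-0.06,"tz":-0.62,"roll":0},{"fingers":-1,"tx":2.55,"ty":-0.06,"tz":-0.67,"roll":0},{"fingers":-1,"tx":2.55,"ty":-0.06,"tz":-0.71,"roll":0}]'
python3 - <<'E'
from h import *
s=observe();print(s["tool_pos"],s["tool_rot"],s["contact_force"])
u=-.985
th=u+np.cumsum([0,.004,.010,.013,.016,.02,.024,.027])
plan(PIV,[(t,.18,-1,g,.1) for t,g in zip(th,(.0025,.001,0,0,0,0,0,0))])
E
```

```text
time: 2.2
tool_pos: [0.4476, -0.2316, 0.1262]
tool_rot: [1.824, 1.57, -0.723]
contact_force: [0.6, 0.0, -0.5]
opening: 0.0008
[ 0.4476 -0.2316  0.1262] [ 1.8244  1.5699 -0.7232] [ 0.6222  0.0418 -0.5328]
{"fingers":-1,"tx":0.03,"ty":-0.00,"tz":-0.07,"roll":0.0},
{"fingers":-1,"tx":0.03,"ty":0.01,"tz":-0.12,"roll":0.0},
{"fingers":-1,"tx":0.03,"ty":0.03,"tz":-0.19,"roll":-0.0},
{"fingers":-1,"tx":0.03,"ty":0.05,"tz":-0.25,"roll":-0.1},
{"fingers":-1,"tx":0.03,"ty":0.08,"tz":-0.32,"roll":-0.2},
{"fingers":-1,"tx":0.03,"ty":0.12,"tz":-0.41,"roll":-0.3},
{"fingers":-1,"tx":0.03,"ty":0.16,"tz":-0.53,"roll":-0.5},
{"fingers":-1,"tx":0.03,"ty":0.21,"tz":-0.65,"roll":-0.6},
```

```bash
python3 -m crank '[{"fingers":-1,"tx":0.03,"ty":0,"tz":-0.05,"roll":0},{"fingers":-1,"tx":0.03,"ty":0.01,"tz":-0.1,"roll":0},{"fingers":-1,"tx":0.03,"ty":0.03,"tz":-0.15,"roll":0},{"fingers":-1,"tx":0.03,"ty":0.05,"tz":-0.21,"roll":-0.1},{"fingers":-1,"tx":0.03,"ty":0.08,"tz":-0.29,"roll":-0.2},{"fingers":-1,"tx":0.03,"ty":0.12,"tz":-0.38,"roll":-0.3},{"fingers":-1,"tx":0.03,"ty":0.16,"tz":-0.49,"roll":-0.5},{"fingers":-1,"tx":0.03,"ty":0.21,"tz":-0.62,"roll":-0.6}]'
python3 - <<'E'
from h import *
s=observe();print(s["tool_pos"],s["tool_rot"],s["contact_force"],lug())
u=-.878
th=u+np.cumsum([.027,.028]+[.03]*6)
plan(PIV,[(t,.18,-1,0,.1) for t in th])
E
```

```text
time: 3.2
tool_pos: [0.4729, -0.2245, 0.1245]
tool_rot: [-0.813, 1.571, 3.029]
contact_force: [0.1, -0.3, 1.3]
opening: 0.0001
[ 0.4729 -0.2245  0.1245] [-0.8126  1.5707  3.0291] [ 0.1313 -0.3275  1.2957] [('scene', 3.25, 178, 0.3035, -0.8424)]
{"fingers":-1,"tx":-0.01,"ty":0.04,"tz":-0.11,"roll":-0.1},
{"fingers":-1,"tx":-0.01,"ty":0.09,"tz":-0.24,"roll":-0.3},
{"fingers":-1,"tx":-0.01,"ty":0.14,"tz":-0.38,"roll":-0.4},
{"fingers":-1,"tx":-0.01,"ty":0.19,"tz":-0.52,"roll":-0.6},
{"fingers":-1,"tx":-0.01,"ty":0.24,"tz":-0.66,"roll":-0.8},
{"fingers":-1,"tx":-0.01,"ty":0.28,"tz":-0.80,"roll":-1.0},
{"fingers":-1,"tx":-0.01,"ty":0.31,"tz":-0.95,"roll":-1.1},
{"fingers":-1,"tx":-0.01,"ty":0.35,"tz":-1.09,"roll":-1.3},
```

```bash
python3 -m crank '[{"fingers":-1,"tx":0,"ty":0.04,"tz":-0.14,"roll":-0.1},{"fingers":-1,"tx":0,"ty":0.09,"tz":-0.28,"roll":-0.3},{"fingers":-1,"tx":0,"ty":0.14,"tz":-0.42,"roll":-0.4},{"fingers":-1,"tx":0,"ty":0.19,"tz":-0.56,"roll":-0.6},{"fingers":-1,"tx":0,"ty":0.24,"tz":-0.70,"roll":-0.8},{"fingers":-1,"tx":0,"ty":0.28,"tz":-0.84,"roll":-1.0},{"fingers":-1,"tx":0,"ty":0.31,"tz":-0.99,"roll":-1.1},{"fingers":-1,"tx":0,"ty":0.35,"tz":-1.13,"roll":-1.3}]'
python3 - <<'E'
from h import *
a=lug();b=lug();print(a,b)
s=observe();print(s["time"],s["tool_pos"],s["tool_rot"],s["contact_force"])
t0=-.6
# lift back off, then cross to left side: gap .05 ahead
w=-.25
plan(PIV,[(t0,.18,-1,.005,.11),(t0,.18,-1,.01,.17),(t0,.18,-1,.01,.19),(t0+.05,.18,-.5,0,.195),(t0+.1,.18,0,0,.195),(t0+.2,.18,.6,.0,.195),(w,.18,1,.02,.195),(w,.18,1,.04,.195)])
E
```

```text
time: 4.3
tool_pos: [0.5165, -0.2061, 0.1245]
tool_rot: [0.52, 1.571, -1.694]
contact_force: [-0.5, -0.4, -0.5]
opening: 0.0002
[('scene', 4.3500000000000005, 175, 0.3038, -0.5828)] [('scene', 4.45, 176, 0.3043, -0.561)]
4.5 [ 0.5162 -0.2062  0.1244] [-0.8121  1.5706 -3.0281] [-0.1156  0.8942  0.2595]
{"fingers":-1,"tx":-0.26,"ty":0.09,"tz":-0.05,"roll":-0.3},
{"fingers":-1,"tx":-1.76,"ty":0.09,"tz":0.08,"roll":-0.3},
{"fingers":-1,"tx":-2.26,"ty":0.09,"tz":0.08,"roll":-0.3},
{"fingers":-1,"tx":-2.39,"ty":0.07,"tz":-1.43,"roll":-0.5},
{"fingers":-1,"tx":-2.39,"ty":-0.05,"tz":-2.68,"roll":-0.8},
{"fingers":-1,"tx":-2.39,"ty":-0.44,"tz":-4.32,"roll":-1.4},
{"fingers":-1,"tx":-2.39,"ty":-1.34,"tz":-6.13,"roll":-2.3},
{"fingers":-1,"tx":-2.39,"ty":-1.53,"tz":-6.59,"roll":-2.3},
```

Run:
```python
from h import *
t0=-.62
w=-.15
plan(PIV,[(t0,.18,-1,.008,.13),(t0,.18,-1,.008,.19),(t0,.18,-.7,.0,.2),(t0+.1,.18,0,0,.2),(t0+.2,.18,.4,0,.2),(w-.1,.18,.8,.0,.2),(w,.18,1,.04,.2),(w,.18,1,.05,.2)])
```

```text
{"fingers":-1,"tx":-0.76,"ty":0.05,"tz":0.12,"roll":-0.1},
{"fingers":-1,"tx":-2.26,"ty":0.05,"tz":0.12,"roll":-0.1},
{"fingers":-1,"tx":-2.51,"ty":0.03,"tz":-0.70,"roll":-0.1},
{"fingers":-1,"tx":-2.51,"ty":-0.04,"tz":-2.59,"roll":-0.7},
{"fingers":-1,"tx":-2.51,"ty":-0.30,"tz":-3.84,"roll":-1.3},
{"fingers":-1,"tx":-2.51,"ty":-0.99,"tz":-5.28,"roll":-2.3},
{"fingers":-1,"tx":-2.51,"ty":-2.00,"tz":-6.86,"roll":-2.8},
{"fingers":-1,"tx":-2.51,"ty":-2.12,"tz":-7.08,"roll":-2.8},
```

```bash
python3 -m crank '[{"fingers":-1,"tx":-0.8,"ty":0.05,"tz":0.12,"roll":-0.1},{"fingers":-1,"tx":-2.26,"ty":0.05,"tz":0.12,"roll":-0.1},{"fingers":-1,"tx":-2.5,"ty":0.03,"tz":-0.9,"roll":-0.1},{"fingers":-1,"tx":-2.5,"ty":-0.04,"tz":-2.4,"roll":-0.7},{"fingers":-1,"tx":-2.5,"ty":-0.3,"tz":-3.85,"roll":-1.3},{"fingers":-1,"tx":-2.5,"ty":-1,"tz":-5.2,"roll":-2.3},{"fingers":-1,"tx":-2.5,"ty":-1.9,"tz":-6.5,"roll":-2.8},{"fingers":-1,"tx":-2.5,"ty":-2.1,"tz":-7.1,"roll":-2.8}]'
python3 - <<'E'
from h import *
a=lug("b");print(a)
s=observe();print(s["time"],s["tool_pos"],s["tool_rot"],s["contact_force"])
w=.05
plan(PIV,[(w,.18,1,.04,z) for z in(.2,.2,.17,.11,.1,.1,.1,.1)])
E
```

```text
time: 5.5
tool_pos: [0.6193, 0.0746, 0.2245]
tool_rot: [-2.124, 1.57, 2.436]
contact_force: [0.6, -0.7, -0.2]
opening: 0.0004
[('top', 5.5, 66, 0.31, -0.341), ('scene', 5.55, 175, 0.3041, -0.3313)]
5.6 [0.6199 0.0741 0.2243] [-2.9842  1.5703  1.5751] [-0.357  -0.0921  0.6229]
{"fingers":-1,"tx":-0.02,"ty":-0.72,"tz":-0.50,"roll":-1.2},
{"fingers":-1,"tx":-0.02,"ty":-0.72,"tz":-0.50,"roll":-1.2},
{"fingers":-1,"tx":0.73,"ty":-0.72,"tz":-0.50,"roll":-1.2},
{"fingers":-1,"tx":2.23,"ty":-0.72,"tz":-0.50,"roll":-1.2},
{"fingers":-1,"tx":2.48,"ty":-0.72,"tz":-0.50,"roll":-1.2},
{"fingers":-1,"tx":2.48,"ty":-0.72,"tz":-0.50,"roll":-1.2},
{"fingers":-1,"tx":2.48,"ty":-0.72,"tz":-0.50,"roll":-1.2},
{"fingers":-1,"tx":2.48,"ty":-0.72,"tz":-0.50,"roll":-1.2},
```

View pics/scene_b.png

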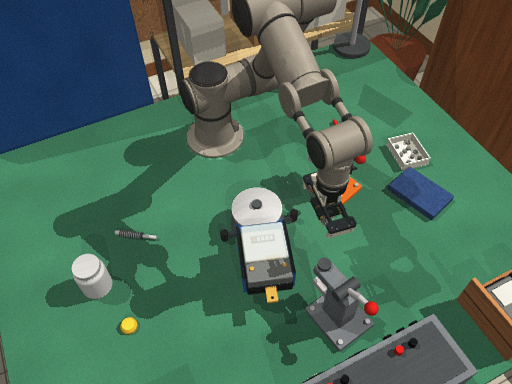

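```bash
python3 -m crank '[{"fingers":-1,"tx":0,"ty":-0.5,"tz":-0.4,"roll":-1},{"fingers":-1,"tx":0.3,"ty":-0.72,"tz":-0.5,"roll":-1.2},{"fingers":-1,"tx":1,"ty":-0.72,"tz":-0.5,"roll":-1.2},{"fingers":-1,"tx":2.2,"ty":-0.72,"tz":-0.5,"roll":-1.2},{"fingers":-1,"tx":2.5,"ty":-0.72,"tz":-0.5,"roll":-1.2},{"fingers":-1,"tx":2.5,"ty":-0.72,"tz":-0.4,"roll":-1.2},{"fingers":-1,"tx":2.5,"ty":-0.72,"tz":-0.2,"roll":-1.2},{"fingers":-1,"tx":2.5,"ty":-0.72,"tz":0,"roll":-1.2}]'
python3 - <<'E'
from h import *
a=lug("c");print(a)
s=observe();p=s["tool_pos"];print(s["time"],p,s["contact_force"])
for th in(-.15,-.13,-.1,-.05,0,.05):
    u=np.array([np.cos(th),np.sin(th)]);v=p[:2]-PIV;print(th,"rho",v@u,"face gap",v@[-u[1],u[0]]-.073)
E
```

```text
time: 6.6
tool_pos: [0.5922, 0.0748, 0.1261]
tool_rot: [1.437, 1.568, -0.081]
contact_force: [-0.4, 0.0, 0.3]
opening: 0.0002
[('top', 6.6000000000000005, 63, 0.3101, -0.1357), ('scene', 6.65, 173, 0.3036, -0.1247)]
6.7 [0.5919 0.0745 0.1256] [-0.2979  0.0352  0.2526]
-0.15 rho 0.15286853691550897 face gap 0.05881994995390881
-0.13 rho 0.15547418746989594 face gap 0.05573641992503524
-0.1 rho 0.15926574264256085 face gap 0.05101496685905668
-0.05 rho 0.16526486695700168 face gap 0.04290001093280313
0 rho 0.17085091517232892 face gap 0.03449536533877644
0.05 rho 0.17600992507716193 face gap 0.025822037313906865
```

```bash
python3 -m crank '[{"fingers":-1,"tx":0,"ty":0,"tz":0.1,"roll":0},{"fingers":-1,"tx":0,"ty":0,"tz":0.2,"roll":0},{"fingers":-1,"tx":0,"ty":0,"tz":0.3,"roll":0},{"fingers":-1,"tx":0,"ty":0,"tz":0.35,"roll":0},{"fingers":-1,"tx":0,"ty":0,"tz":0.35,"roll":0},{"fingers":-1,"tx":0,"ty":0,"tz":0.32,"roll":0},{"fingers":-1,"tx":0,"ty":0,"tz":0.28,"roll":0},{"fingers":-1,"tx":0,"ty":0,"tz":0.24,"roll":0}]'
python3 -m crank '[{"fingers":-1,"tx":0,"ty":0,"tz":-0.04,"roll":0},{"fingers":-1,"tx":0,"ty":0,"tz":-0.08,"roll":0},{"fingers":-1,"tx":0,"ty":0,"tz":-0.12,"roll":0},{"fingers":-1,"tx":0,"ty":0,"tz":-0.155,"roll":0},{"fingers":-1,"tx":0,"ty":0,"tz":-0.19,"roll":0},{"fingers":-1,"tx":0,"ty":0,"tz":-0.22,"roll":0},{"fingers":-1,"tx":0,"ty":0,"tz":-0.25,"roll":0},{"fingers":-1,"tx":0,"ty":0,"tz":-0.275,"roll":0}]'
python3 - <<'E'
from h import *
print(lug("d"))
s=observe();p=s["tool_pos"];print(s["time"],p,s["contact_force"])
E
```

```text
time: 7.7
tool_pos: [0.5919, 0.0663, 0.1245]
tool_rot: [-0.003, 1.571, -1.521]
contact_force: [0.2, 0.7, 0.1]
opening: 0.0007
time: 8.7
tool_pos: [0.5914, 0.0771, 0.1245]
tool_rot: [0.088, 1.571, -1.43]
contact_force: [-0.6, 0.1, 0.8]
opening: 0.0007
[('top', 8.7, 14, 0.3025, 0.109), ('scene', 8.75, 70, 0.3046, 0.1081)]
8.8 [0.5914 0.0771 0.1245] [0.1594 0.1392 0.1585]
```

Run:
```python
from h import *
print(lug());print(lug());print(lug("e"))
```

```text
[('top', 8.799999999999999, 13, 0.3018, 0.1105), ('scene', 8.85, 64, 0.3039, 0.1093)]
[('top', 8.899999999999999, 12, 0.3013, 0.112), ('scene', 8.95, 66, 0.3039, 0.1087)]
[('top', 9.0, 13, 0.3018, 0.1105), ('scene', 9.049999999999999, 68, 0.3044, 0.1088)]
```

View pics/scene_e.png

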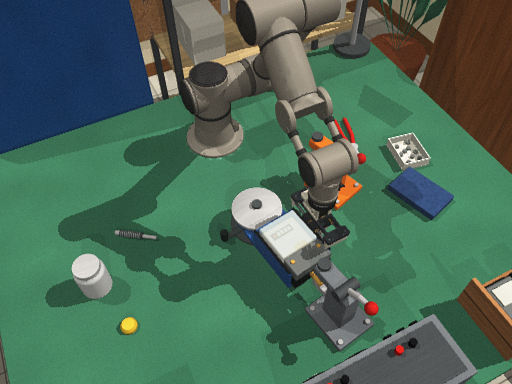

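```bash
python3 -m crank '[{"fingers":-1,"tx":0,"ty":0,"tz":-0.05,"roll":0},{"fingers":-1,"tx":0,"ty":0,"tz":-0.12,"roll":0},{"fingers":-1,"tx":0,"ty":0,"tz":-0.3,"roll":0},{"fingers":-1,"tx":0,"ty":0,"tz":-0.6,"roll":0},{"fingers":-1,"tx":-0.3,"ty":0,"tz":-0.9,"roll":0},{"fingers":-1,"tx":-1.2,"ty":0,"tz":-1,"roll":0},{"fingers":-1,"tx":-2.4,"ty":0,"tz":-1,"roll":0},{"fingers":-1,"tx":-2.6,"ty":0,"tz":-1,"roll":0}]'
cat > m.py <<'E'
from h import *
def mt():
    r=[]
    for n in("top","scene"):
        p,d=read_camera(n);P=cloud(n,p,d);X,Y,Z=P[...,0],P[...,1],P[...,2]
        rr=np.hypot(X-PIV[0],Y-PIV[1]);a=np.arctan2(Y-PIV[1],X-PIV[0])
        k=(d>0)&(Z>.136)&(Z<.155)&(rr>.09)&(rr<.285)&(abs(a)<.8)
        b=cv2.minAreaRect(P[k][:,:2].astype(np.float32));v=np.array(b[0])-PIV
        r.append((n,int(k.sum()),b[1],b[2],round(float(np.arctan2(v[1],v[0])),4)))
    return r
E
python3 - <<'E'
from m import *
print(lug("f"));print(mt());s=observe();print(s["time"],s["tool_pos"],s["contact_force"])
E
```

```text
time: 10.1
tool_pos: [0.5908, 0.1181, 0.2333]
tool_rot: [1.589, 1.563, 0.072]
contact_force: [0.7, 0.4, -0.9]
opening: 0.0006
[('top', 10.1, 24, 0.3018, 0.1142), ('scene', 10.149999999999999, 84, 0.3041, 0.1017)]
[('top', 1843, (0.18766960501670837, 0.14470015466213226), 7.8973917961120605, 0.1273), ('scene', 2566, (0.1869618147611618, 0.14612208306789398), 7.503368854522705, 0.1237)]
10.3 [0.5887 0.1173 0.2276] [ 0.0678  0.0094 -0.6803]
```

```bash
H='[{"fingers":-1,"tx":0},{"fingers":-1,"tx":0},{"fingers":-1,"tx":0},{"fingers":-1,"tx":0},{"fingers":-1,"tx":0},{"fingers":-1,"tx":0},{"fingers":-1,"tx":0},{"fingers":-1,"tx":0}]'; true
python3 -m crank '[{"fingers":-1,"tx":0,"ty":0,"tz":0,"roll":0},{"fingers":-1,"tx":0,"ty":0,"tz":0,"roll":0},{"fingers":-1,"tx":0,"ty":0,"tz":0,"roll":0},{"fingers":-1,"tx":0,"ty":0,"tz":0,"roll":0},{"fingers":-1,"tx":0,"ty":0,"tz":0,"roll":0},{"fingers":-1,"tx":0,"ty":0,"tz":0,"roll":0},{"fingers":-1,"tx":0,"ty":0,"tz":0,"roll":0},{"fingers":-1,"tx":0,"ty":0,"tz":0,"roll":0}]'
python3 -m crank '[{"fingers":-1,"tx":0,"ty":0,"tz":0,"roll":0},{"fingers":-1,"tx":0,"ty":0,"tz":0,"roll":0},{"fingers":-1,"tx":0,"ty":0,"tz":0,"roll":0},{"fingers":-1,"tx":0,"ty":0,"tz":0,"roll":0},{"fingers":-1,"tx":0,"ty":0,"tz":0,"roll":0},{"fingers":-1,"tx":0,"ty":0,"tz":0,"roll":0},{"fingers":-1,"tx":0,"ty":0,"tz":0,"roll":0},{"fingers":-1,"tx":0,"ty":0,"tz":0,"roll":0}]'
python3 - <<'E'
from m import *
print(lug("g"));print(mt());print(observe()["time"])
E
```

```text
time: 11.3
tool_pos: [0.5893, 0.117, 0.2285]
tool_rot: [-0.127, 1.571, -1.645]
contact_force: [-1.1, -0.7, 0.8]
opening: 0.0004
time: 12.3
tool_pos: [0.5893, 0.117, 0.2285]
tool_rot: [-0.461, 1.571, -1.979]
contact_force: [-0.8, 0.3, -0.1]
opening: 0.0004
[('top', 12.299999999999999, 24, 0.3024, 0.1103), ('scene', 12.35, 90, 0.3038, 0.1001)]
[('top', 1835, (0.18977901339530945, 0.14425018429756165), 7.233791828155518, 0.1218), ('scene', 2558, (0.18993185460567474, 0.14573299884796143), 7.438364505767822, 0.1238)]
12.5
```

View pics/top_g.png

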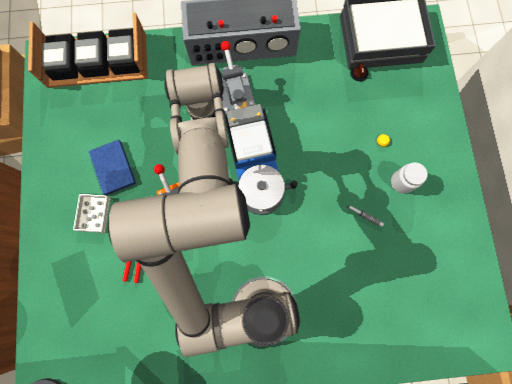

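The top view shows the lug inside the grey press at about (236,95). The cradle is standing still (drift about 0.001 rad/s), the arm is clear of it, and the canister, cap, book and tray have not moved.

```bash
python3 -c "
from cell import *
print(hand_in())"
```

```text
the job is handed in; nothing more can be done
None
```

The seal lug is in the jaw of the grey press, the cradle is standing still, and the arm has let go of it. I handed the job in at about 12.5 s.

**What I did:** With the fingers shut, I eased the cradle round by its right cheek to about 0.22 rad/s and let it coast. I then lifted over the meter, caught the cradle on the left cheek with the tool backing away, slowed it to a stop and moved clear.

**Last checks:**
- **Position:** The meter's outline puts the cradle at about 0.12–0.13 rad, against 0.155 rad for the jaw. That is a lug error of roughly 8–10 mm, within the 30 mm allowed. Lug colour readings gave 0.10–0.11 rad, up to about 17 mm off. They disagree because the press hides part of the lug, but they are also within tolerance.
- **Stillness:** The cradle moved by no more than about 0.005 rad over the last 2 s, with the arm clear of it.
- **Contact force:** Readings at the end of each move stayed below about 1.5 N. I did not record the force between those points.
- **Other objects:** The canister, cap, punch, tray and book look unmoved in the last picture. The arm partly hides the pliers there, but it never went near them.

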